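# Start the pouring spout on the canister's thread and screw it home

### The arm

A 6-joint arm with a two-finger parallel gripper is mounted at the origin on the work surface. World frame = base frame: x ahead of the robot, y to its left, z up, the work surface at z = 0. Lengths are in m, angles in rad, forces in N, time in s.
With the tool pointing down it reaches from about 0.3 to 0.85 m from the base axis. Payload 5.4 kg.
Tool frame: the origin (TCP) lies at the very end of the fingers, on their centre line; the grasp point (between the pads) lies 19 mm behind it; z points along the fingers, y is the direction in which the jaws open and shut (so a half turn about z gives the same grasp; the last joint's range is limited). The gripper opens to 85 mm and grips with 20 to 120 N. Pads are 22 mm wide; open, the fingers measure 114 mm over their backs; the gripper's body (76 mm by 85 mm) begins 54 mm behind the grasp point. The pads swing forward as they close: fully open they stand 13 mm farther back than shut.
Start: joints at [1.109, 0.158, 1.597, -0, 1.386, -0.21], TCP at [0.143, 0.557, 0.198] pointing down, gripper open.
Joint ranges: [-2.91, 2.91], [-0.94, 2.29], [0.18, 2.7], [-1.29, 4.43], [0.17, 2.64], [-3, 3]. Speed limits (rad/s): [2.57, 2.57, 3.14, 3.14, 3.14, 3.14].

### API

Orientations are given as a 3x3 rotation matrix whose columns are the frame's x, y, z axes.
In Python, from rig import arm, ungrasp, clamp, monitor, capture, camera_info gives the robot as it stands. The module is installed in compiled form; this text tells all that it offers. Calls block until the motion is done:
- arm.reach(position, orientation): joint-space move of the TCP to a pose.
- arm.move_straight(position, rotation=None, max_speed=0.15, threshold=None): straight line of the TCP; rotation=None keeps the orientation; max_speed is the mean speed in m/s. With threshold (N) it stops when the force on the tool has changed by that much, and returns True; else False.
- arm.move_j(angles): joint-space move.
- ungrasp() and clamp(effort=None): open the fingers fully, or close them until they stop; effort is the grip in N (None keeps the last).
- arm.hold(seconds).
- arm.solve_ik(position, orientation): joint angles nearest the present ones, or None.
- monitor.sense(): the state.
- capture(name): name is "scene" or "top"; returns the picture (480x640x3 uint8, red, green, blue); there is no depth.
- camera_info(name): a dict with "K" (3x3 intrinsics, pixels), "k1" (the pictures are not rectified: a ray, as slopes to the right and down, at radius r is drawn at 1 + k1 r^2 times it, then the intrinsics apply), "origin" and "orientation" of the camera in the world. Camera axes: x right, y down, z forward; pixel columns grow to the right and rows downward; lengths in m; the calibration is good to about 2 mm. A picture is of the moment at which its call begins. camera_info takes no time and is no camera call.
A pose or a line that the arm cannot do raises arm.IKError and nothing moves.
- arm.hand_in(): hands the job in, once; it reports no verdict.
The state is a dict: "time": time; "qpos": joint angles; "dq": joint speeds; "joint_efforts": joint torques, N m; "ee_pos": TCP position; "tool_rot": TCP orientation; "force": force on the tool from outside, world axes, zero at the start; "ft_torque": the same for the moment, N m; "finger_gap": opening from 0.0 (shut) to 1.0 (fully open).
Only numpy, scipy, OpenCV 4.12 (cv2) and the standard library are available. Lean on these libraries where they do the work, as an engineer would, in place of code of your own. Each camera call takes 0.05 s, during which the arm holds its last target.

### The job

Fit the pouring spout, which lies on its side on the cardboard, to the open neck of the canister. Set it squarely on the neck and, to avoid cross-threading, turn it backward (anticlockwise from above) while it rests on the thread until it drops, then turn it forward (clockwise) until its collar is fully home on the neck. Let go and leave the other things on the bench where they are.

Things in the scene. Friction and masses are not known exactly. Their poses are not given: they have to be found in the camera images.
- spout_mid (a point): Pouring spout: one grey plastic piece 130 mm long, 160 g. Point on its axis, half-way along; z axis from the open collar to the tip. From the collar end: twelve-sided collar 64 mm wide to 24 mm, shoulder tapering to 44 mm, then a straight round nozzle of 34 mm diameter. Lies on collar and tip, tip 8 degrees down and pointing roughly to the robot's right. Stands by itself on its collar.
- spout_foot (a point): Centre of the open end of the spout's collar, 65 mm from spout_mid along -z; mass centre about 45 mm from here. The cardboard it lies on is 3 mm thick, its top 3 mm above the bench. The collar is 57 mm wide inside and 20 mm deep to a flat ceiling. Fully home on the neck, the ceiling meets the rim, so that this point is 20 mm below neck_rim and spout_mid 45 mm above it.
- spout_lug (a point): Middle of one of three lugs inside the collar, on the spout's +x side, 24.5 mm from its axis and 4.4 mm above the collar's open end; the other two are 120 degrees to either side. Each is 2.8 mm thick and reaches in to 23.6 mm from the axis. They run in the neck's thread.
- neck_rim (a point): Centre of the top of the canister's open neck, 158 mm above the bench, z up. The neck, 44 mm diameter with a rounded rim and 24 mm high, has a coarse right-hand three-start thread (clockwise from above goes down) of 20 mm per turn: three ridges 2.5 mm thick, 54 mm over the outside. The spout goes on from above.
- thread_start (a point): Upper edge of one ridge's blunt start, 2 mm below the rim, on the canister's +x side; the other two are 120 degrees to either side. Each ridge runs down clockwise for 285 degrees. Set on from above, the lugs rest on the ridges: spout_foot is 5.0 mm below the rim when they are at the starts, and 1 mm lower for every 18 degrees clockwise of them, up to 11.7 mm just short of the next starts.
- canister: White plastic canister, 190 x 130 mm, 125 mm high; does not move. Origin on its underside, below the neck; +x goes from the neck to the carrying handle (25 to 145 mm from the neck axis, to 13 mm above the rim). Turned anticlockwise, the lugs drop 6.7 mm off the starts; clockwise from there they run in under the ridges (1.4 mm play), home after 150 degrees, jammed tight after 175.
- cap_mid (a point): Bystander: the canister's black screw cap, 64 mm diameter, 23 mm high, lying on the bench; its centre.
- tape_mid (a point): Bystander: a roll of tape lying flat, 116 mm diameter, 48 mm high; its centre.
- spray_mid (a point): Bystander: an upright spray can, 64 mm diameter, 190 mm high; its centre.
Mind the look-alikes: they are no part of the job. Leave any yellow look-alike of the part that bears spout_mid alone.

How it is judged:
On the way, in this order (a step that is already met when the one before it is completed fails the run):
1. the spout, square on the neck, rests on the highest part of the thread's ridges, close to the point where it drops (its middle 58.7 to 60.8 mm above the rim) (horizontal distance between spout_mid and neck_rim below 0.006 m and angle between spout_mid's own z axis and vertical below 0.06 rad and z of spout_mid in the frame of neck_rim between 0.0587 and 0.0608 m and contact force between spout and canister above 0.2 N), for 0.1 s.
2. it has dropped square into the thread (its middle below 55.5 mm above the rim) (horizontal distance between spout_mid and neck_rim below 0.006 m and angle between spout_mid's own z axis and vertical below 0.06 rad and z of spout_mid in the frame of neck_rim between 0.0515 and 0.0555 m), for 0.05 s.
At the end, for the whole second after the job is handed in: The spout is screwed fully home on the neck: its middle no more than 46.2 mm above the rim (45 is home), within 5 mm of the neck's axis, upright within 2.6 degrees, at rest; the cap, tape and spray can within 30 mm of where they were (z of spout_mid in the frame of neck_rim below 0.0462 m and horizontal distance between spout_mid and neck_rim below 0.005 m and angle between spout_mid's own z axis and vertical below 0.045 rad and linear speed of spout below 0.01 m/s and distance of each of cap_mid, tape_mid, spray_mid from where it was at the start of the episode below 0.03 m); the robot touches nothing.
It fails at once if the cap, tape or spray can is moved 30 mm or more (distance of any of cap_mid, tape_mid, spray_mid from where it was at the start of the episode above 0.03 m).
It also fails if it takes over 72 s, if anything falls off the work surface, if the arm or the gripper's body presses on something with over 40 N, if the wrist force passes 120 N, or if a joint passes its speed limit or range.

## Working session

There is one attempt and no reset: what is moved stays moved. The work goes in short steps, each a Python script; the robot and the scene stay as the last script left them, time stands still between calls to the robot, and variables do not carry over. Pictures are saved under pics/ and viewed, and the job is handed in when it is done.

```bash
mkdir -p pics; ls
python3 - <<'E'
from rig import arm, monitor, capture, camera_info
import cv2
for n in ("scene","top"):
    im=capture(n); cv2.imwrite(f"pics/{n}0.png",im[:,:,::-1])
    c=camera_info(n); print(n,c)
s=monitor.sense(); print(s)
E
```

```text
pics
scene {'K': array([[468.77746839,   0.        , 316.10736266],
       [  0.        , 468.77746839, 234.00099477],
       [  0.        ,   0.        ,   1.        ]]), 'k1': -0.04000236513791426, 'origin': array([0.76647418, 0.46692957, 1.00011762]), 'orientation': array([[-0.89747034,  0.36593483, -0.24624925],
       [ 0.4409496 ,  0.75767148, -0.48114175],
       [ 0.01050951, -0.54039396, -0.84134649]])}
top {'K': array([[456.7735237 ,   0.        , 316.0698403 ],
       [  0.        , 456.7735237 , 233.06625772],
       [  0.        ,   0.        ,   1.        ]]), 'k1': -0.007017518264083387, 'origin': array([ 0.2294073 , -0.02880921,  1.43000443]), 'orientation': array([[ 0.07180898, -0.97403879,  0.21469025],
       [-0.99740974, -0.06922793,  0.01952715],
       [-0.00415764, -0.21553637, -0.97648696]])}
{'time': 0.1, 'qpos': array([ 1.10888928e+00,  1.59010687e-01,  1.59813039e+00, -4.45502876e-05,
        1.38621436e+00, -2.10112088e-01]), 'dq': array([ 0.00050346, -0.00272203, -0.00443522, -0.00026228, -0.00100438,
        0.00219646]), 'joint_efforts': array([-2.24959463e-04, -3.96992755e+01, -3.32336068e+01, -4.18501822e-04,
        4.33599038e-03, -1.60653101e-06]), 'ee_pos': array([0.14301763, 0.55629247, 0.1966895 ]), 'tool_rot': array([[-9.68468708e-01,  2.49134110e-01, -7.46388568e-04],
       [ 2.49135017e-01,  9.68467445e-01, -1.59756304e-03],
       [ 3.24845584e-04, -1.73314134e-03, -9.99998445e-01]]), 'force': array([-0.07453135, -0.46365706,  0.0906963 ]), 'ft_torque': array([-0.01862002, -0.00302087,  0.01648418]), 'finger_gap': 1.0013871480570662}
```

View pics/scene0.png

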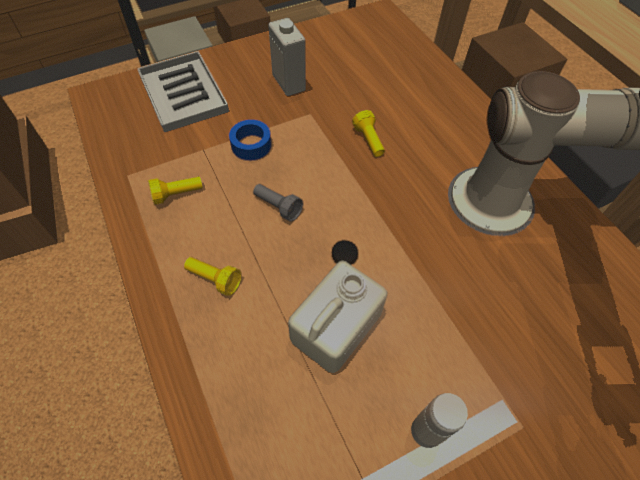

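View pics/top0.png

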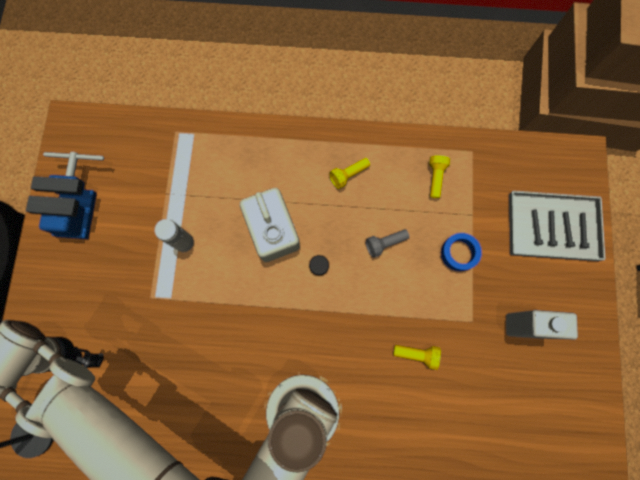

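The scene shows one grey spout, at scene (278,201) and top (387,242). The three yellow look-alikes are at scene (176,188), (214,274) and (368,133). Only the grey one matches "grey plastic, on the cardboard, tip to the robot's right". The canister neck is at scene (352,285) and top (273,233). The cap is at top (319,265), the tape at (461,252) and the spray can at (173,235). I'll confirm these in enlarged crops.

Run:
```python
import cv2,numpy as np
s=cv2.imread("pics/scene0.png");t=cv2.imread("pics/top0.png")
a=cv2.resize(s[170:230,240:320],None,fx=5,fy=5,interpolation=cv2.INTER_CUBIC)
b=cv2.resize(t[215:275,350:430],None,fx=5,fy=5,interpolation=cv2.INTER_CUBIC)
c=cv2.resize(s[255:315,310:390],None,fx=5,fy=5,interpolation=cv2.INTER_CUBIC)
d=cv2.resize(t[205:265,235:315],None,fx=5,fy=5,interpolation=cv2.INTER_CUBIC)
cv2.imwrite("pics/crop.png",np.vstack([np.hstack([a,b]),np.hstack([c,d])]))
```

```text
(no output)
```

View pics/crop.png

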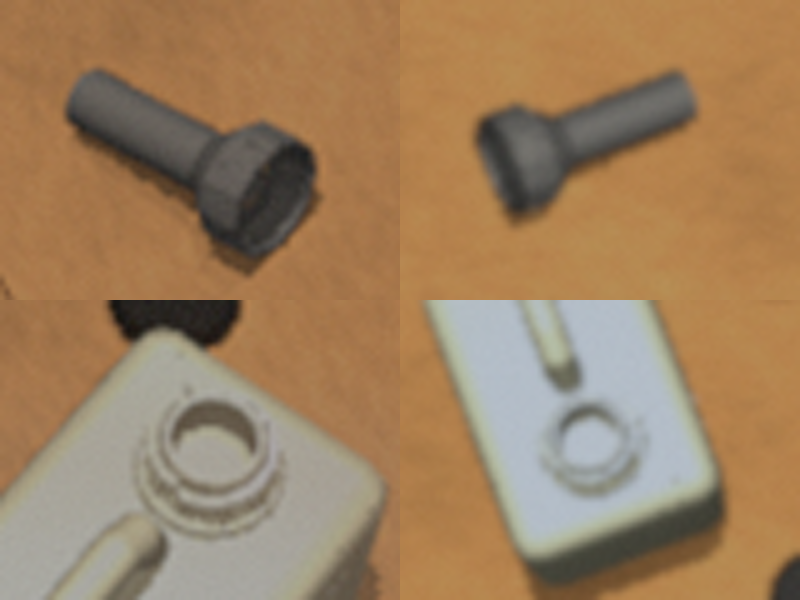

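```bash
cat > h.py <<'E'
import numpy as np, cv2
from rig import arm, monitor, capture, camera_info, clamp, ungrasp
def ray(n,px):
    c=camera_info(n);K=c["K"];k=c["k1"]
    d=np.array([(px[0]-K[0,2])/K[0,0],(px[1]-K[1,2])/K[1,1]]);u=d.copy()
    for _ in range(20): u=d/(1+k*(u@u))
    v=c["orientation"]@np.array([u[0],u[1],1.]);return c["origin"],v/np.linalg.norm(v)
def plane(n,px,z):
    o,v=ray(n,px);return o+v*(z-o[2])/v[2]
def tri(p,q):
    o1,v1=ray("scene",p);o2,v2=ray("top",q)
    A=np.stack([v1,-v2],1);t=np.linalg.lstsq(A,o2-o1,rcond=None)[0]
    a=o1+v1*t[0];b=o2+v2*t[1];return (a+b)/2,np.linalg.norm(a-b)
def proj(n,P):
    c=camera_info(n);p=c["orientation"].T@(np.array(P)-c["origin"]);u=p[:2]/p[2]
    u=u*(1+c["k1"]*(u@u));return c["K"][:2,:2]@u+c["K"][:2,2]
E
cat > m1.py <<'E'
from h import *
R={"scene":(245,178,310,225),"top":(360,222,415,262)}
for n in R:
    im=cv2.imread(f"pics/{n}0.png");x0,y0,x1,y1=R[n]
    hsv=cv2.cvtColor(im,cv2.COLOR_BGR2HSV)
    m=((hsv[...,1]<75)).astype(np.uint8);mm=np.zeros_like(m);mm[y0:y1,x0:x1]=m[y0:y1,x0:x1]
    k,l,st,_=cv2.connectedComponentsWithStats(mm);i=1+np.argmax(st[1:,4]);ys,xs=np.where(l==i)
    cv2.imwrite(f"pics/m_{n}.png",cv2.resize((l==i)[y0:y1,x0:x1].astype(np.uint8)*255,None,fx=8,fy=8,interpolation=0))
    # project mask points to the axis plane ~ z 27mm
    P=np.array([plane(n,(x,y),0.027)[:2] for x,y in zip(xs,ys)])
    c=P.mean(0);d=np.linalg.svd(P-c,full_matrices=False)[2][0]
    if d[1]>0:d=-d
    for _ in range(3):
        s=(P-c)@d; t=s.max()
        nz=P[(s>t-.075)&(s<t-.01)]
        c2=nz.mean(0);d2=np.linalg.svd(nz-c2,full_matrices=False)[2][0]
        d2=d2 if d2@d>0 else -d2; c,d=c2,d2
    s=(P-c)@d;w=(P-c)@np.array([-d[1],d[0]])
    print(n,len(P),"nozzle mid",c,"dir",d,np.degrees(np.arctan2(d[1],d[0])),"tip",c+d*s.max(),"len",s.max()-s.min(),"width nz",np.ptp(w[abs(s)<.02]),"w",np.ptp(w))
E
python3 m1.py
```

```text
scene 812 nozzle mid [ 0.54337929 -0.25563914] dir [ 0.49248196 -0.87032265] -60.496155532151036 tip [ 0.56431182 -0.29263146] len 0.14777564643705957 width nz 0.0370527583487106 w 0.07188357138163104
top 528 nozzle mid [ 0.53986022 -0.24948643] dir [ 0.4248965  -0.90524194] -64.85588771074418 tip [ 0.55790045 -0.28792115] len 0.13724030895795195 width nz 0.029921347556331756 w 0.061147458577006875
```

```bash
cat > m2.py <<'E'
from h import *
print("rim tri",tri((352.8,284),(273.6,233)))
for n,p in (("scene",(352.8,284)),("top",(273.6,233))):print(n,plane(n,p,.158))
s=cv2.imread("pics/scene0.png");t=cv2.imread("pics/top0.png")
a=cv2.resize(s[265:305,330:375],None,fx=8.8,fy=8.8,interpolation=cv2.INTER_CUBIC)
b=cv2.resize(t[213:253,251:296],None,fx=8.8,fy=8.8,interpolation=cv2.INTER_CUBIC)
cv2.imwrite("pics/rim.png",np.hstack([a,b]))
for nm,ps,pt,z in (("cap",(345,252),(319,265),.023),("tape",(250,135),(461,252),.048)):
    print(nm,plane("scene",ps,z),plane("top",pt,z))
E
python3 m2.py
```

```text
rim tri (array([0.50292988, 0.11906733, 0.146367  ]), np.float64(0.0006201410989174451))
scene [0.50631167 0.12403159 0.158     ]
top [0.50067236 0.1175129  0.158     ]
cap [ 0.44034661 -0.01497701  0.023     ] [ 0.43806648 -0.01704807  0.023     ]
tape [ 0.50918003 -0.45317005  0.048     ] [ 0.50544048 -0.44903697  0.048     ]
```

View pics/rim.png

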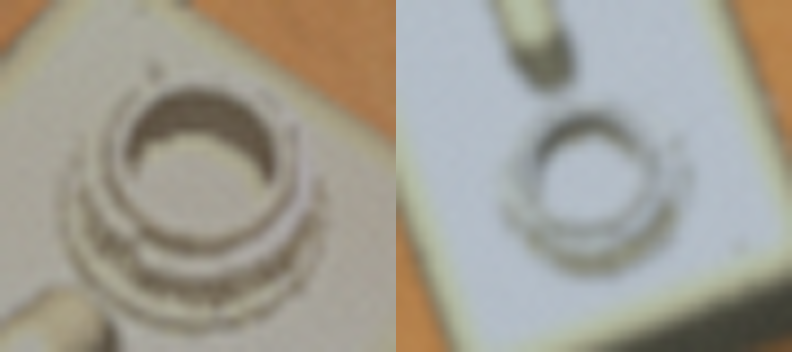

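View pics/m_top.png

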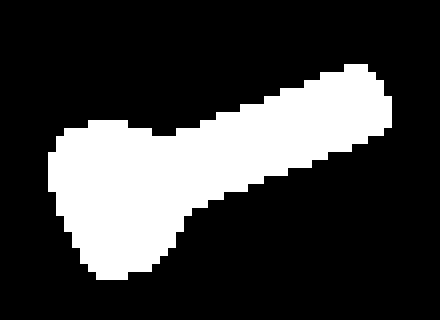

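```bash
cat >> h.py <<'E'
def frame(t,y):  # tool z = t, jaw axis y
    t=np.array(t,float);t/=np.linalg.norm(t);y=np.array(y,float);y-=t*(y@t);y/=np.linalg.norm(y)
    return np.stack([np.cross(y,t),y,t],1)
def pick_rot(yaw,th,up=False,sgn=1):
    h=np.array([np.cos(yaw),np.sin(yaw),0]);z=np.array([0,0,1.])
    if not up: t=-np.cos(th)*z-np.sin(th)*h
    else:
        b=th+np.radians(8)-np.pi/2   # after 98 deg
        t=np.cos(b)*h+np.sin(b)*z
        # tool z angle: 180+90-th+... computed: -90+th+8... 
    return frame(t,sgn*np.array([-h[1],h[0],0]))
E
python3 - <<'E'
from h import *
print("rim",tri((352.3,283.3),(273.3,232.3)),plane("scene",(352.3,283.3),.158),plane("top",(273.3,232.3),.158))
yaw=np.radians(-64)
G=np.array([.541,-.2515,.0262])
for th in (35,45):
  for sg in (1,-1):
    th_=np.radians(th);R=pick_rot(yaw,th_,sgn=sg)
    for off in (.0,.10):
        q=arm.solve_ik(G+R[:,2]*(.019-.004-off),R);print(th,sg,off,None if q is None else q.round(2))
    for yu in (-64,-40,-20,0):
        R2=pick_rot(np.radians(yu),th_,True,sg)
        P=np.array([.45,-.18,.003+.085+.004])
        q=arm.solve_ik(P+R2[:,2]*.015,R2);print("  up",yu,R2[:,2].round(2),None if q is None else q.round(2))
for yw in range(-180,180,30):
    y=np.radians(yw);R=frame([0,0,-1],[np.cos(y),np.sin(y),0])
    q=arm.solve_ik([.5025,.12,.158+.09],R);q2=arm.solve_ik([.45,-.18,.1],R)
    print(yw,[None if a is None else a.round(2) for a in(q,q2)])
E
```

```text
rim (array([0.50422405, 0.11934192, 0.15086384]), np.float64(0.00011528189619731518)) [0.50646684 0.12222075 0.158     ] [0.50264952 0.1185553  0.158     ]
35 1 0.0 [-0.75  0.85  1.16  0.21  1.71 -1.24]
35 1 0.1 [-0.78  0.88  0.93  0.2   1.91 -1.22]
  up -64 [ 0.3  -0.61 -0.73] [-0.29 -0.14  2.35 -1.02  0.63  0.03]
  up -40 [ 0.52 -0.44 -0.73] [-0.57 -0.41  2.55 -0.34  0.26 -1.15]
  up -20 [ 0.64 -0.23 -0.73] [-0.88 -0.5   2.61  0.81  0.5  -2.72]
  up 0 [ 0.68  0.   -0.73] None
35 -1 0.0 [-0.75  0.85  1.16  0.21  1.71  1.9 ]
35 -1 0.1 [-0.78  0.88  0.93  0.2   1.91  1.92]
  up -64 [ 0.3  -0.61 -0.73] None
  up -40 [ 0.52 -0.44 -0.73] [-0.57 -0.41  2.55 -0.34  0.26  1.99]
  up -20 [ 0.64 -0.23 -0.73] [-0.88 -0.5   2.61  0.81  0.5   0.42]
  up 0 [ 0.68  0.   -0.73] [-1.09 -0.37  2.53  0.95  0.84 -0.13]
45 1 0.0 [-0.77  0.99  0.99  0.26  1.9  -1.24]
45 1 0.1 [-0.8   1.09  0.68  0.26  2.12 -1.21]
  up -64 [ 0.35 -0.72 -0.6 ] None
  up -40 [ 0.61 -0.51 -0.6 ] None
  up -20 [ 0.75 -0.27 -0.6 ] None
  up 0 [ 0.8  0.  -0.6] [-1.23 -0.34  2.62  1.21  0.93  2.67]
45 -1 0.0 [-0.77  0.99  0.99  
[... 721 characters left out ...]
]
-30 [array([ 0.  , -0.03,  1.69, -0.  ,  1.48,  0.52]), array([-0.63,  0.02,  1.94, -0.  ,  1.17, -0.11])]
0 [array([ 0.  , -0.03,  1.69, -0.  ,  1.48,  0.  ]), array([-0.63,  0.02,  1.94, -0.  ,  1.17, -0.63])]
30 [array([ 0.  , -0.03,  1.69, -0.  ,  1.48, -0.52]), array([-0.63,  0.02,  1.94, -0.  ,  1.17, -1.15])]
60 [array([ 0.  , -0.03,  1.69, -0.  ,  1.48, -1.05]), array([-0.63,  0.02,  1.94, -0.  ,  1.17, -1.68])]
90 [array([ 0.  , -0.03,  1.69, -0.  ,  1.48, -1.57]), array([-0.63,  0.02,  1.94, -0.  ,  1.17, -2.2 ])]
120 [array([ 0.  , -0.03,  1.69, -0.  ,  1.48, -2.09]), array([-0.63,  0.02,  1.94, -0.  ,  1.17, -2.72])]
150 [array([ 0.  , -0.03,  1.69, -0.  ,  1.48, -2.62]), None]
```

```bash
sed -i 's/b=th+np.radians(8)-np.pi\/2.*/b=np.radians(8)-th/' h.py
python3 - <<'E'
from h import *
yaw=np.radians(-64)
G=np.array([.541,-.2515,.0262])
for th in (40,50):
  for sg in (1,-1):
    th_=np.radians(th);R=pick_rot(yaw,th_,sgn=sg)
    q=arm.solve_ik(G+R[:,2]*(.015-.1),R);print(th,sg,None if q is None else q.round(2))
    for xy in ((.45,-.18),(.55,-.2),(.62,-.15)):
      for yu in (-64,-40,-20,0):
        R2=pick_rot(np.radians(yu),th_,True,sg)
        P=np.array([*xy,.003+.085+.004])
        q=arm.solve_ik(P+R2[:,2]*.015,R2);print("  up",xy,yu,R2[:,2].round(2),None if q is None else q.round(2))
E
```

```text
40 1 [-0.79  0.99  0.81  0.23  2.01 -1.22]
  up (0.45, -0.18) -64 [ 0.37 -0.76 -0.53] None
  up (0.45, -0.18) -40 [ 0.65 -0.55 -0.53] [-0.54 -0.34  2.69  3.72  0.25  1.09]
  up (0.45, -0.18) -20 [ 0.8  -0.29 -0.53] None
  up (0.45, -0.18) 0 [ 0.85  0.   -0.53] [-1.3  -0.28  2.65  1.32  1.    2.5 ]
  up (0.55, -0.2) -64 [ 0.37 -0.76 -0.53] None
  up (0.55, -0.2) -40 [ 0.65 -0.55 -0.53] [-0.43  0.02  2.39  3.86  0.35  1.03]
  up (0.55, -0.2) -20 [ 0.8  -0.29 -0.53] [-0.75 -0.06  2.47  2.19  0.41  2.27]
  up (0.55, -0.2) 0 [ 0.85  0.   -0.53] [-0.99  0.02  2.39  1.57  0.79  2.47]
  up (0.62, -0.15) -64 [ 0.37 -0.76 -0.53] None
  up (0.62, -0.15) -40 [ 0.65 -0.55 -0.53] [-0.23  0.19  2.2   4.24  0.44  0.77]
  up (0.62, -0.15) -20 [ 0.8  -0.29 -0.53] [-0.49  0.09  2.32  2.74  0.3   1.89]
  up (0.62, -0.15) 0 [ 0.85  0.   -0.53] [-0.73  0.12  2.29  1.77  0.62  2.46]
40 -1 [-0.79  0.99  0.81  0.23  2.01  1.92]
  up (0.45, -0.18) -64 [ 0.37 -0.76 -0.53] None
  up (0.45, -0.18) -40 [ 0.65 -0.55 -0.53] [-0.54 -0.34  2.69  3.72  0.25 -2.05]
  up (0.45, -0.18) -20 [ 0.8  -0.29 -0.53] None
  up (
[... 1660 characters left out ...]
  up (0.45, -0.18) -20 [ 0.7  -0.25 -0.67] [-0.93 -0.54  2.68  1.06  0.48  0.16]
  up (0.45, -0.18) 0 [ 0.74  0.   -0.67] [-1.16 -0.37  2.58  1.09  0.88 -0.31]
  up (0.55, -0.2) -64 [ 0.33 -0.67 -0.67] [-0.24  0.16  2.11 -1.22  0.66 -2.89]
  up (0.55, -0.2) -40 [ 0.57 -0.48 -0.67] None
  up (0.55, -0.2) -20 [ 0.7  -0.25 -0.67] [-0.7  -0.11  2.38  1.35  0.27 -0.01]
  up (0.55, -0.2) 0 [ 0.74  0.   -0.67] [-0.91 -0.04  2.32  1.23  0.67 -0.28]
  up (0.62, -0.15) -64 [ 0.33 -0.67 -0.67] [-0.1   0.32  1.9  -1.14  0.77 -2.89]
  up (0.62, -0.15) -40 [ 0.57 -0.48 -0.67] None
  up (0.62, -0.15) -20 [ 0.7  -0.25 -0.67] None
  up (0.62, -0.15) 0 [ 0.74  0.   -0.67] [-0.68  0.07  2.21  1.3   0.5  -0.18]
```

Run:
```python
from h import *
yaw=np.radians(-64)
G=np.array([.541,-.2515,.0262])
for th in (50,55,60):
  for sg in (1,-1):
    th_=np.radians(th);R=pick_rot(yaw,th_,sgn=sg)
    for v in ([0,0,0],[0,0,.1]):
      q=arm.solve_ik(G+R[:,2]*(.015)+v,R);print(th,sg,None if q is None else q.round(2))
    for xy in ((.45,-.16),(.55,-.16)):
      for yu in (-90,-64,-50,0,20,40):
        R2=pick_rot(np.radians(yu),th_,True,sg)
        P=np.array([*xy,.003+.085+.004])
        q=arm.solve_ik(P+R2[:,2]*.015,R2)
        if q is not None: print("  up",xy,yu,R2[:,2].round(2),q.round(2))
```

```text
50 1 [-0.78  1.07  0.91  0.28  1.99 -1.23]
50 1 [-0.78  0.94  0.92  0.3   2.11 -1.19]
  up (0.45, -0.16) -90 [ 0.   -0.74 -0.67] [-0.09  0.19  2.07 -1.    1.07  0.51]
  up (0.45, -0.16) -64 [ 0.33 -0.67 -0.67] [-0.19 -0.09  2.37 -1.22  0.69  0.28]
  up (0.45, -0.16) -50 [ 0.48 -0.57 -0.67] [-0.33 -0.28  2.52 -1.25  0.41  0.03]
  up (0.45, -0.16) 0 [ 0.74  0.   -0.67] [-1.13 -0.43  2.62  1.08  0.87  2.88]
  up (0.45, -0.16) 20 [ 0.7   0.25 -0.67] [-1.2  -0.16  2.42  0.98  1.11  2.6 ]
  up (0.45, -0.16) 40 [ 0.57  0.48 -0.67] [-1.17  0.08  2.2   0.83  1.3   2.43]
  up (0.55, -0.16) -90 [ 0.   -0.74 -0.67] [-0.07  0.4   1.8  -0.97  1.12  0.46]
  up (0.55, -0.16) -64 [ 0.33 -0.67 -0.67] [-0.14  0.17  2.1  -1.19  0.72  0.29]
  up (0.55, -0.16) 0 [ 0.74  0.   -0.67] [-0.83 -0.1   2.37  1.25  0.62  2.9 ]
  up (0.55, -0.16) 20 [ 0.7   0.25 -0.67] [-0.94  0.06  2.22  1.09  0.94  2.7 ]
  up (0.55, -0.16) 40 [ 0.57  0.48 -0.67] [-0.96  0.24  2.01  0.92  1.19  2.56]
50 -1 [-0.78  1.07  0.91  0.28  1.99  1.91]
50 -1 [-0.78  0.94  0.92  0.3   2.11  1.95]
  up (0.45, -0.16) -90 [ 0.   -0.74 -0.67] 
[... 3701 characters left out ...]
50 [ 0.4  -0.47 -0.79] [-0.4  -0.3   2.44 -0.65  0.48  2.54]
  up (0.45, -0.16) 0 [ 0.62  0.   -0.79] [-0.98 -0.4   2.51  0.79  0.8   0.09]
  up (0.45, -0.16) 20 [ 0.58  0.21 -0.79] [-1.07 -0.2   2.36  0.79  1.03 -0.29]
  up (0.45, -0.16) 40 [ 0.47  0.4  -0.79] [-1.06 -0.01  2.19  0.7   1.21 -0.53]
  up (0.55, -0.16) -90 [ 0.   -0.62 -0.79] [-0.15  0.33  1.8  -0.78  1.05 -2.88]
  up (0.55, -0.16) -50 [ 0.4  -0.47 -0.79] [-0.31  0.02  2.16 -0.76  0.5   2.73]
  up (0.55, -0.16) 0 [ 0.62  0.   -0.79] [-0.74 -0.09  2.26  0.82  0.61  0.22]
  up (0.55, -0.16) 20 [ 0.58  0.21 -0.79] [-0.85  0.03  2.15  0.84  0.88 -0.15]
  up (0.55, -0.16) 40 [ 0.47  0.4  -0.79] [-0.87  0.19  1.98  0.75  1.12 -0.39]
```

```bash
cat > s1.py <<'E'
from h import *
th=np.radians(55);yaw=np.radians(-64)
G=np.array([.541,-.2515,.0262]);R=pick_rot(yaw,th)
P=G+R[:,2]*.015
arm.reach(P+[0,0,.11],R); print(monitor.sense()["time"])
print(arm.move_straight(P,max_speed=.12,threshold=8))
s=monitor.sense();print(s["time"],s["ee_pos"],P,s["force"])
for n in("scene","top"):cv2.imwrite(f"pics/a_{n}.png",capture(n)[:,:,::-1])
s=cv2.imread("pics/a_scene.png")[130:260,190:360];t=cv2.imread("pics/a_top.png")[180:310,330:500]
cv2.imwrite("pics/a.png",np.hstack([cv2.resize(s,(400,306)),cv2.resize(t,(400,306))]))
E
python3 s1.py
```

```text
3.3667
False
4.4333 [ 0.53615336 -0.24099848  0.0185665 ] [ 0.53561361 -0.24045627  0.01759635] [0.64424499 0.7032657  0.03218309]
```

View pics/a.png

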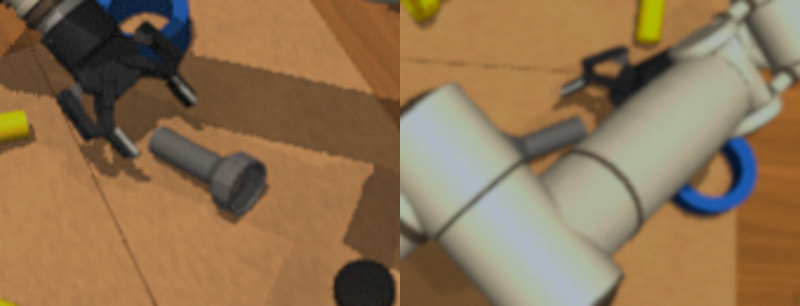

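Run:
```python
from h import *
s=monitor.sense();print(s["ee_pos"],s["tool_rot"])
print("proj tcp",proj("scene",s["ee_pos"]),proj("top",s["ee_pos"]))
for z in(.02,.03,.04):print(plane("scene",(258,183),z))
print(proj("scene",[.541,-.2515,.026]),proj("top",[.541,-.2515,.026]))
s=capture("scene")[:,:,::-1];cv2.imwrite("pics/b.png",cv2.resize(s[130:250,200:360],(800,600),interpolation=cv2.INTER_CUBIC))
```

```text
[ 0.53622344 -0.24102049  0.01869652] [[-2.52863192e-01  8.98785876e-01 -3.58111930e-01]
 [ 5.16816563e-01  4.38387052e-01  7.35334913e-01]
 [ 8.17900267e-01  8.60956115e-04 -5.75359376e-01]]
proj tcp [271.73224454 199.41136342] [392.05268493 239.41873282]
[ 0.54796878 -0.3063425   0.02      ]
[ 0.55019816 -0.29845291  0.03      ]
[ 0.55242754 -0.29056333  0.04      ]
[268.26553611 195.4599485 ] [395.81508153 237.69407286]
```

View pics/b.png

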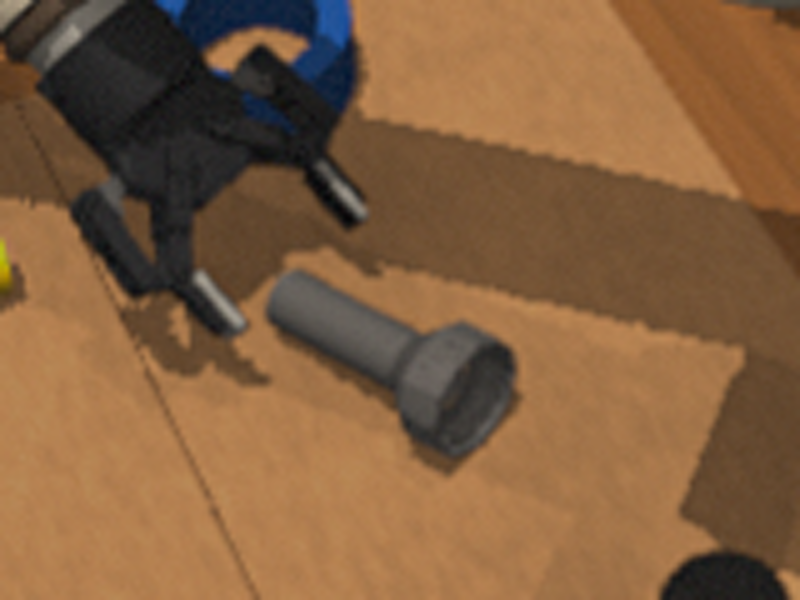

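Run:
```python
from h import *
t=cv2.imread("pics/a_top.png");cv2.imwrite("pics/b2.png",cv2.resize(t[190:260,370:480],(800,510),interpolation=cv2.INTER_CUBIC))
s=monitor.sense();T=s["ee_pos"];R=s["tool_rot"]
for sg in(1,-1):
  for b in (0,.013):
    p=T-R[:,2]*b+sg*R[:,1]*.0425;print(sg,b,p.round(3),proj("scene",p),proj("top",p))
```

```text
1 0 [ 0.574 -0.222  0.019] [260.97190285 209.84395255] [386.57687584 227.27442062]
1 0.013 [ 0.579 -0.232  0.026] [257.60611478 206.05577507] [390.00906532 225.51099353]
-1 0 [ 0.498 -0.26   0.019] [282.27424412 189.36607129] [397.52021994 251.7733315 ]
-1 0.013 [ 0.503 -0.269  0.026] [279.05482156 185.64538879] [401.04293967 250.10000701]
```

View pics/b2.png

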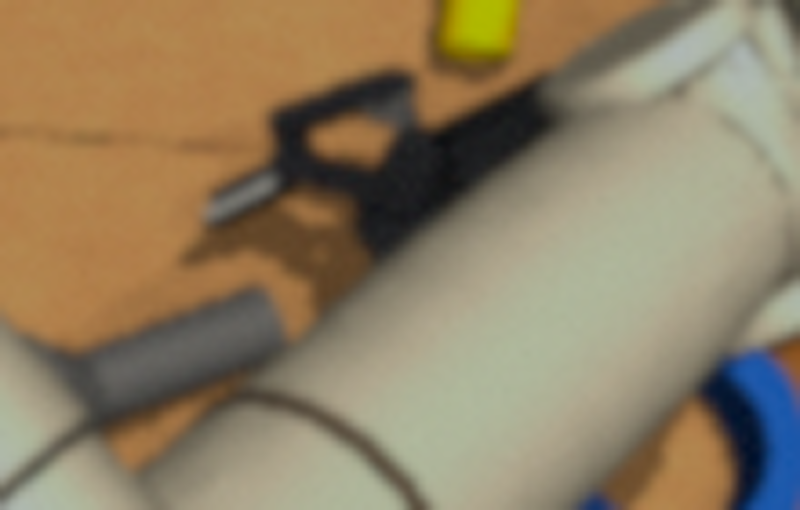

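Run:
```python
from h import *
print(tri((246.8,195.5),(398.9,219.6)))
print("spout tip",tri((257,190),(405.8,234)))
for n,p in(("scene",(257,190)),("top",(405.8,234))):print(plane(n,p,.03))
print(tri((272,184),(405,243)))
```

```text
(array([ 0.59487988, -0.25602162,  0.05044562]), np.float64(0.002585827598611491))
spout tip (array([ 0.55802457, -0.28465281,  0.01943108]), np.float64(0.0033801265163356364))
[ 0.56145148 -0.27788149  0.03      ]
[ 0.55416829 -0.2816807   0.03      ]
(array([ 0.52166311, -0.2771476 ,  0.03577224]), np.float64(0.0057519092089625586))
```

Run:
```python
from h import *
s=monitor.sense();T=s["ee_pos"];R=s["tool_rot"]
im=cv2.imread("pics/b.png")
f=capture("scene")[:,:,::-1].copy()
f=cv2.resize(f[90:250,160:360],(800,640),interpolation=cv2.INTER_CUBIC)[:600]
for b in np.arange(0,.2,.02):
    p=proj("scene",T-R[:,2]*b); q=((p-[160,90])*4).astype(int)
    cv2.circle(f,tuple(int(v) for v in q),3,(0,0,255),-1);cv2.putText(f,str(int(b*1000)),(int(q[0])+5,int(q[1])),0,.4,(255,255,255),1)
cv2.imwrite("pics/c.png",f)
```

```text
(no output)
```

View pics/c.png

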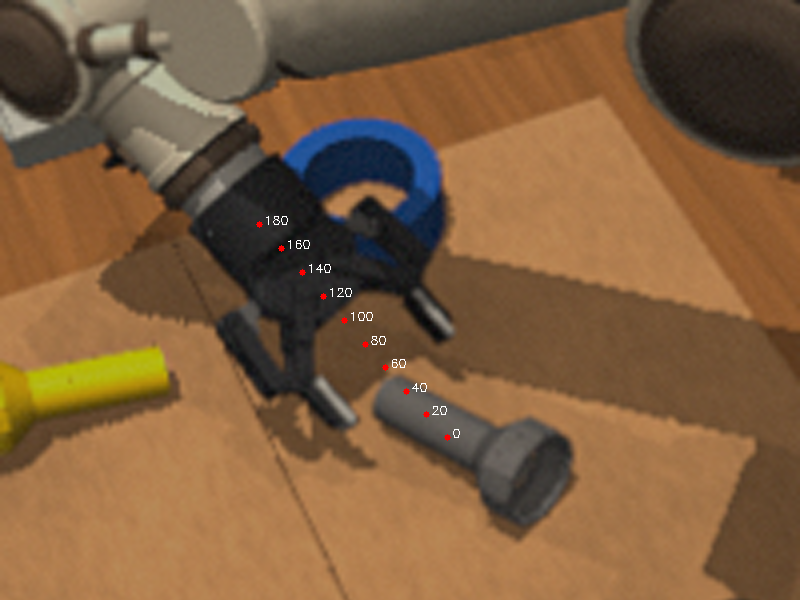

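```bash
cat > s2.py <<'E'
from h import *
s=monitor.sense();T=s["ee_pos"];R=pick_rot(np.radians(-64),np.radians(55))
print(arm.move_straight(T+R[:,2]*.035,R,max_speed=.05,threshold=6))
s=monitor.sense();print(s["time"],s["ee_pos"],s["ee_pos"]-T,s["force"])
f=capture("scene")[:,:,::-1]
cv2.imwrite("pics/d.png",cv2.resize(f[130:250,200:360],(800,600),interpolation=cv2.INTER_CUBIC))
E
python3 s2.py
```

```text
False
5.4667 [ 0.5235739  -0.21532466 -0.00145835] [-0.0124275   0.02554765 -0.01987704] [-0.17849982 -0.11582251  0.26466042]
```

View pics/d.png

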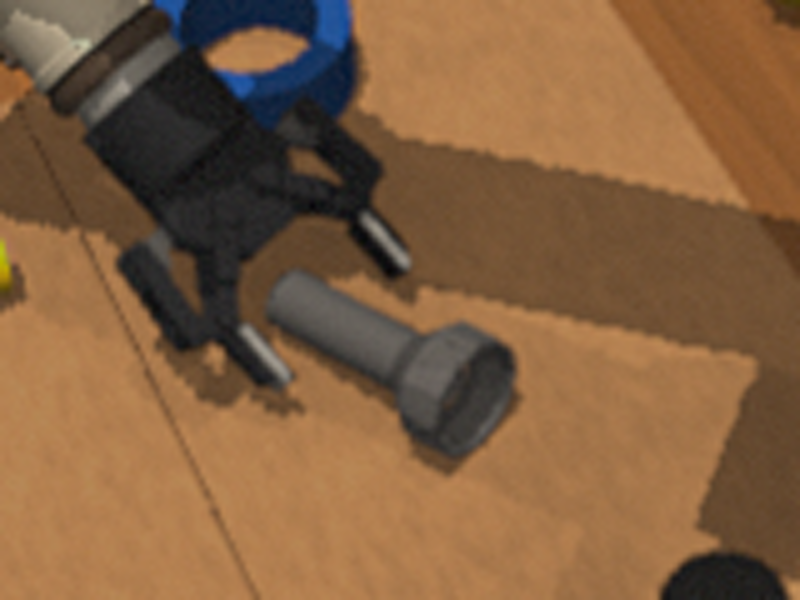

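```bash
cat > s3.py <<'E'
from h import *
s=monitor.sense();T=s["ee_pos"];R=pick_rot(np.radians(-64),np.radians(55))
print(arm.move_straight(T+R[:,2]*.010,R,max_speed=.05,threshold=6))
clamp(70)
s=monitor.sense();print(s["time"],s["ee_pos"],s["force"],s["finger_gap"])
f=capture("scene")[:,:,::-1]
cv2.imwrite("pics/e.png",cv2.resize(f[130:250,200:360],(800,600),interpolation=cv2.INTER_CUBIC))
E
python3 s3.py
```

```text
False
6.3917 [ 0.52015509 -0.2082294  -0.00694812] [0.27401493 0.6654708  1.63165471] 0.37998201618716076
```

View pics/e.png

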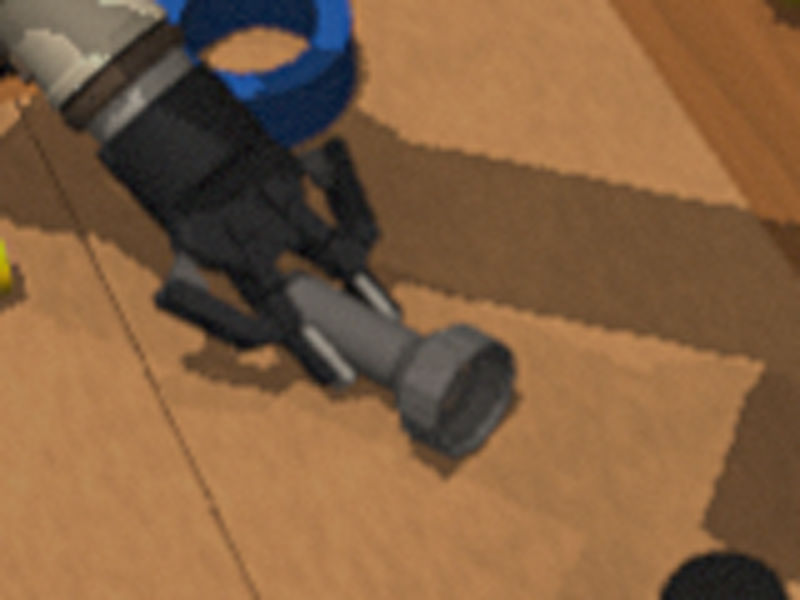

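```bash
cat > s4.py <<'E'
from h import *
th=np.radians(55);R=pick_rot(np.radians(-64),th);R2=pick_rot(np.radians(-90),th,True)
d=.0575
P=np.array([.53,-.20,.003+.087])
hi=P+R2[:,2]*d+[0,0,.10];lo=P+R2[:,2]*d+[0,0,.02]
print(arm.solve_ik(hi,R2),arm.solve_ik(lo,R2))
s=monitor.sense();T=s["ee_pos"]
arm.move_straight(T+[0,0,.15],R,max_speed=.15)
print(monitor.sense()["finger_gap"],monitor.sense()["force"])
arm.reach(hi,R2)
arm.move_straight(lo,R2,max_speed=.12)
s=monitor.sense();print(s["time"],s["ee_pos"],lo,s["finger_gap"],s["force"])
for n in("scene","top"):cv2.imwrite(f"pics/f_{n}.png",capture(n)[:,:,::-1])
s=cv2.imread("pics/f_scene.png")[100:280,200:440];t=cv2.imread("pics/f_top.png")[150:330,270:510]
cv2.imwrite("pics/f.png",np.hstack([cv2.resize(s,(400,300)),cv2.resize(t,(400,300))]))
E
python3 s4.py
```

```text
[-0.24317327  0.20019242  1.8461387  -0.85553898  1.06920874  0.17848391] [-0.24317327  0.33492389  1.87092026 -0.93223756  0.96908968  0.3244585 ]
0.3848074306764342 [ 0.23320589 -0.84256007 -1.67544393]
9.6333 [ 0.53065472 -0.23957957  0.06872094] [ 0.53       -0.23921491  0.06794716] 0.38028261647331785 [-0.10655761 -0.09103286 -0.56815469]
```

View pics/f.png

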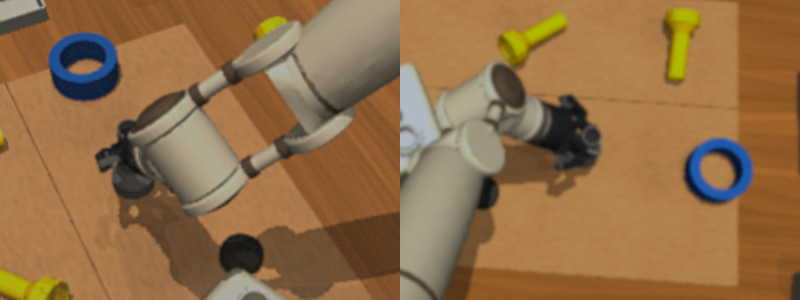

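```bash
cat > s5.py <<'E'
from h import *
R2=pick_rot(np.radians(-90),np.radians(55),True)
s=monitor.sense();T=s["ee_pos"]
print(arm.move_straight(T-[0,0,.035],R2,max_speed=.03,threshold=4))
s=monitor.sense();print(s["time"],s["ee_pos"],s["force"],s["ft_torque"])
f=capture("scene")[:,:,::-1]
cv2.imwrite("pics/g.png",cv2.resize(f[150:240,230:350],(800,600),interpolation=cv2.INTER_CUBIC))
E
python3 s5.py
```

```text
True
10.3917 [ 0.5304401  -0.23944509  0.05105152] [-0.99957872  1.11415449  3.22234838] [ 0.04291654 -0.04499885 -0.00547138]
```

View pics/g.png

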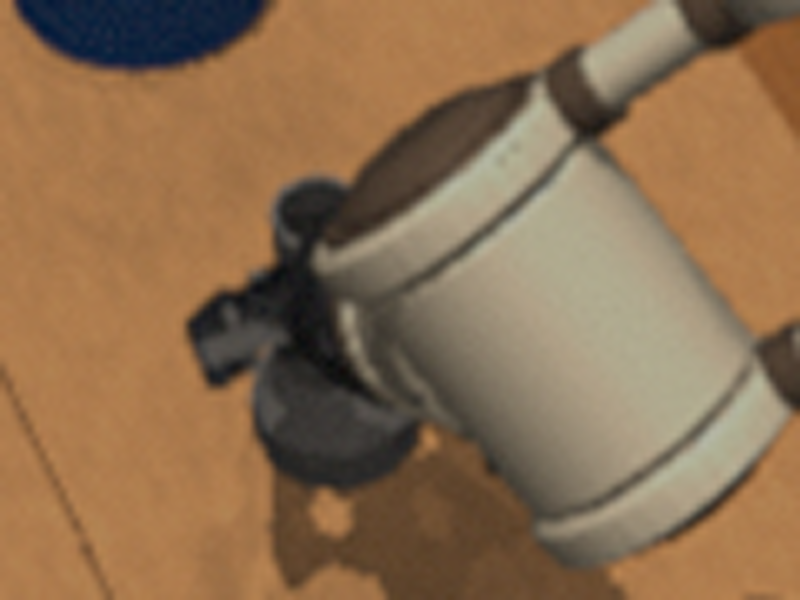

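```bash
cat > s6.py <<'E'
from h import *
R2=pick_rot(np.radians(-90),np.radians(55),True)
ungrasp()
T=monitor.sense()["ee_pos"]
arm.move_straight(T-R2[:,2]*.10,R2,max_speed=.12)
T=monitor.sense()["ee_pos"]
arm.move_straight(T+[0,0.0,.12],R2,max_speed=.2)
RD=frame([0,0,-1],[1,0,0])
arm.reach([.53,.0,.30],RD)
for n in("scene","top"):cv2.imwrite(f"pics/h_{n}.png",capture(n)[:,:,::-1])
print(monitor.sense()["time"],monitor.sense()["force"])
s=cv2.imread("pics/h_scene.png")[150:240,230:350];t=cv2.imread("pics/h_top.png")[200:290,330:450]
cv2.imwrite("pics/h.png",np.hstack([cv2.resize(s,(400,300),interpolation=2),cv2.resize(t,(400,300),interpolation=2)]))
E
python3 s6.py
```

```text
13.6167 [ 0.3741358  -0.10198518 -0.62453649]
```

View pics/h.png

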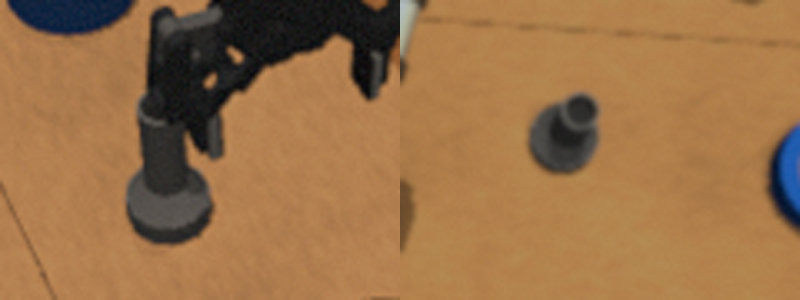

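View pics/h_scene.png

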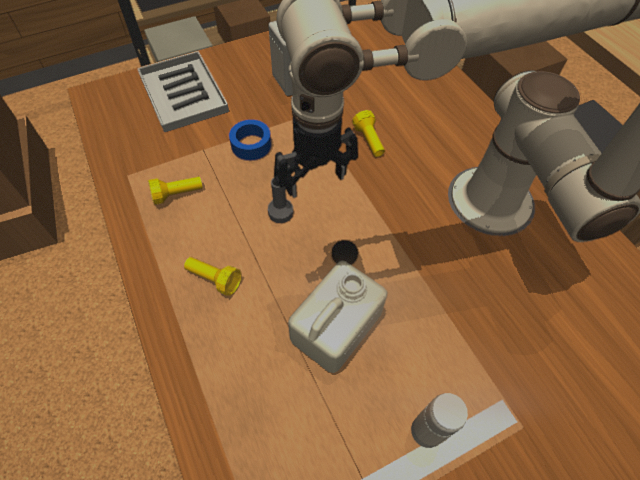

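View pics/h_top.png

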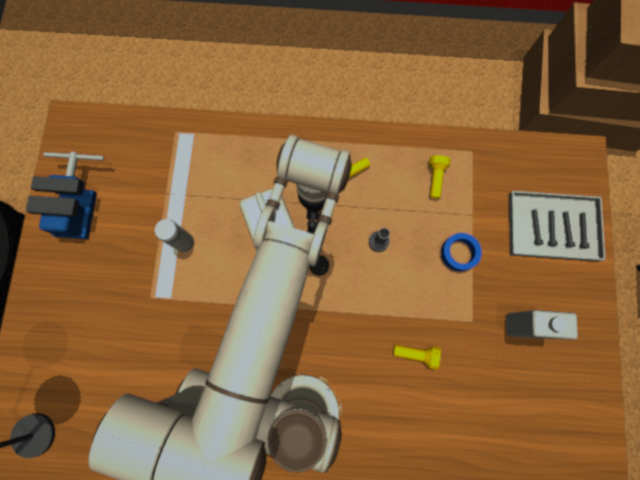

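Run:
```python
from h import *
t=cv2.imread("pics/h_top.png");s=cv2.imread("pics/h_scene.png")
print("tip top",plane("top",(383.7,232.1),.133),"tip scene",plane("scene",(230+160/3.333-.35,150+105/3.333-.35),.133))
a=cv2.resize(t[215:255,362:402],(400,400),interpolation=2);b=cv2.resize(s[175:228,262:302],(400,530),interpolation=2)[:400]
cv2.imwrite("pics/i.png",np.hstack([a,b]))
for z in(.133,.027): print(proj("top",[.5304,-.2002,z]),proj("scene",[.5304,-.2002,z]))
```

```text
tip top [ 0.53137839 -0.19883033  0.133     ] tip scene [ 0.52910487 -0.20215829  0.133     ]
[384.15764639 232.46023452] [277.48432867 181.91951536]
[379.37555519 239.79427285] [279.90956362 208.18667442]
```

View pics/i.png

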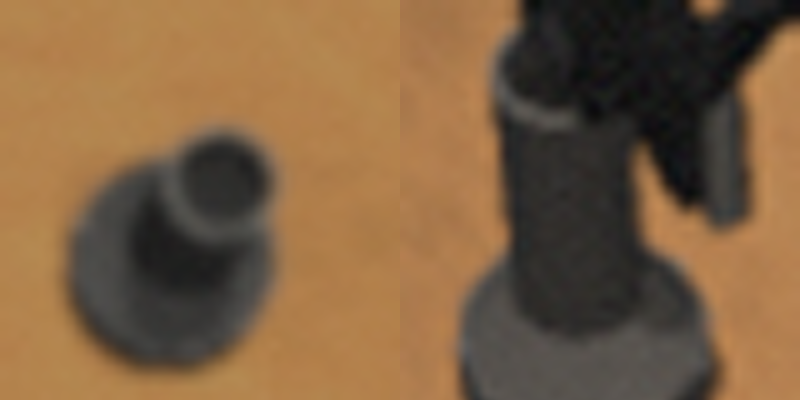

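```bash
cat > s7.py <<'E'
from h import *
RY=frame([0,0,-1],[0,1,0]);RX=frame([0,0,-1],[1,0,0])
q=arm.solve_ik([.5305,-.2003,.14],RY);q2=arm.solve_ik([.5305,-.2003,.14],RX);print(q,q2)
arm.reach([.5305,-.2003,.16],RY)
print(arm.move_straight([.5305,-.2003,.045],RY,max_speed=.1,threshold=5))
clamp(20)
s=monitor.sense();print(s["time"],s["ee_pos"],s["finger_gap"],s["force"])
cv2.imwrite("pics/j.png",capture("scene")[140:260,210:370,::-1].repeat(4,0).repeat(4,1))
ungrasp()
E
python3 s7.py
```

```text
[-5.74072250e-01  1.87702782e-01  1.68071970e+00 -4.44089210e-16
  1.27317017e+00 -2.14486858e+00] [-5.74072250e-01  1.87702782e-01  1.68071970e+00 -4.44089210e-16
  1.27317017e+00 -5.74072250e-01]
False
17.1167 [ 0.53064734 -0.20046462  0.04525926] 0.3921183959161484 [0.09488972 0.04258955 1.68292472]
```

View pics/j.png

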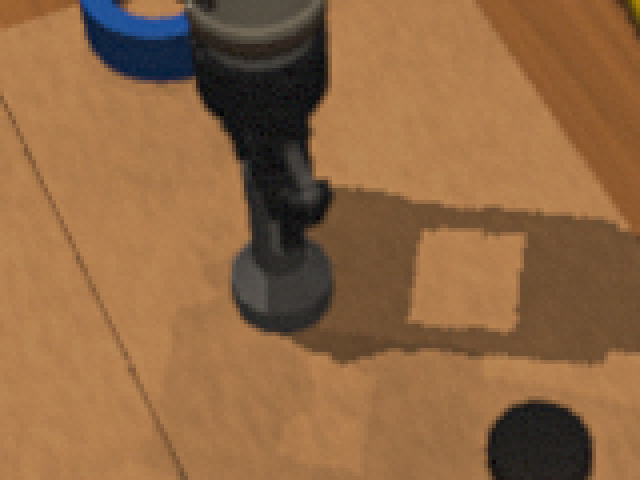

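```bash
cat > s8.py <<'E'
from h import *
RX=frame([0,0,-1],[1,0,0])
arm.reach([.5306,-.2003,.045],RX)
clamp(80)
s=monitor.sense();T=s["ee_pos"];print(s["time"],T,s["finger_gap"],s["force"],s["qpos"].round(3))
print("foot=TCPz-",T[2]-.003)
arm.move_straight([T[0],T[1],.25],RX,max_speed=.2)
s=monitor.sense();print(s["force"])
arm.move_straight([.5045,.120,.25],RX,max_speed=.2)
arm.move_straight([.5045,.120,.158+.02+.042],RX,max_speed=.1)
s=monitor.sense();print(s["time"],s["ee_pos"],s["tool_rot"][:,2],s["force"],s["qpos"].round(3))
for n in("scene","top"):cv2.imwrite(f"pics/k_{n}.png",capture(n)[:,:,::-1])
s=cv2.imread("pics/k_scene.png")[210:330,280:440];t=cv2.imread("pics/k_top.png")[180:300,200:360]
cv2.imwrite("pics/k.png",np.hstack([cv2.resize(s,(400,300),interpolation=2),cv2.resize(t,(400,300),interpolation=2)]))
E
python3 s8.py
```

```text
19.6583 [ 0.53062841 -0.20039471  0.0452126 ] 0.3789686356579822 [-1.30249789 -0.32293722  2.02891667] [-0.574  0.305  1.745 -0.     1.092 -0.574]
foot=TCPz- 0.04221260417227205
[ 0.11904945  0.43411232 -2.31601845]
23.0417 [0.50433609 0.11972    0.2197482 ] [-8.46858984e-04 -3.16610750e-05 -9.99999641e-01] [ 0.05832809  0.04583448 -0.97361398] [-0.    -0.004  1.725 -0.     1.421  0.   ]
```

View pics/k.png

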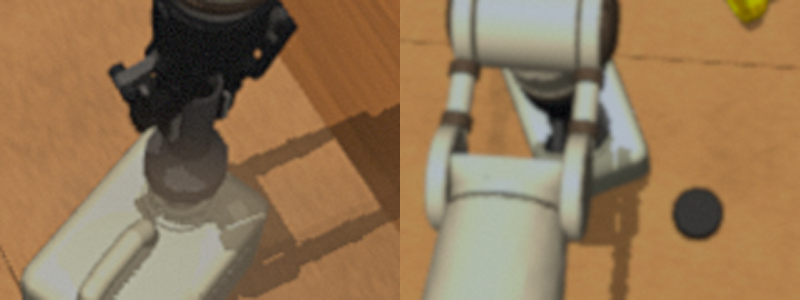

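Run:
```python
from h import *
f=cv2.imread("pics/k_scene.png")
cv2.imwrite("pics/l.png",cv2.resize(f[255:310,325:390],(780,660),interpolation=2)[:600])
c=np.array([.50434,.11972])
foot=.2197-.0422
# projected collar outline: bottom circle and top circle (24 mm), r=32
for z in(foot,foot+.024):
    P=np.array([proj("scene",[c[0]+.032*np.cos(a),c[1]+.032*np.sin(a),z]) for a in np.linspace(0,6.28,100)])
    print(z,"x",P[:,0].min(),P[:,0].max(),"y",P[:,1].min(),P[:,1].max())
```

```text
0.1775 x 337.1746281741789 369.61520525267724 y 263.1915416744341 292.1110844079149
0.20149999999999998 x 337.77753315496415 370.9468491207191 y 257.2327199128552 286.586082359304
```

View pics/l.png

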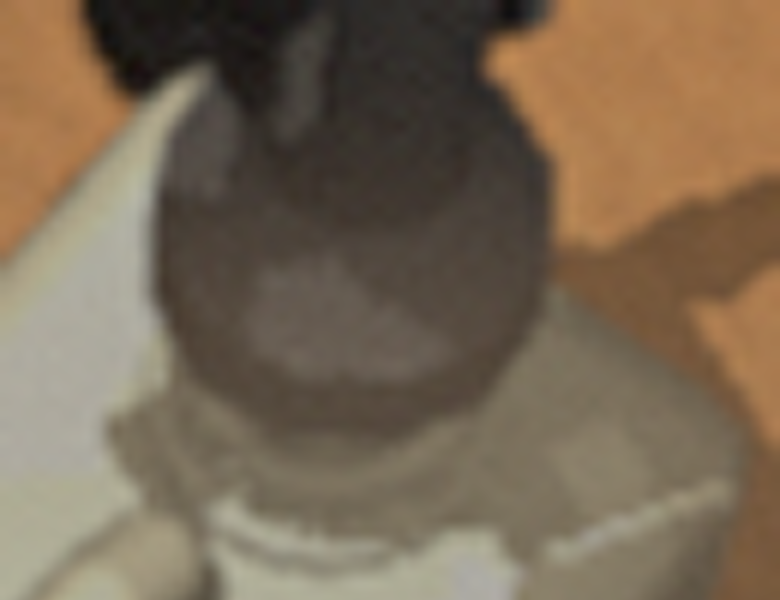

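```bash
cat >> h.py <<'E'
RX=frame([0,0,-1],[1,0,0])
FO=.0422
def st(tag=""):
    s=monitor.sense();p=s["ee_pos"]
    print(tag,"t",round(s["time"],2),"xy",p[:2].round(4),"mid-above-rim mm",round((p[2]-FO+.065-.158)*1000,2),"F",s["force"].round(1),"M",s["ft_torque"].round(2),"j6",s["qpos"][5].round(2));return s
E
python3 - <<'E'
from h import *
print(plane("scene",(352.45,283.7),.158))
arm.move_straight([.5055,.1212,.2197],RX,max_speed=.05)
st("above")
print(arm.move_straight([.5055,.1212,.158-.014+FO],RX,max_speed=.03,threshold=4))
st("touch")
E
```

```text
[0.5066229  0.12313701 0.158     ]
above t 23.39 xy [0.5058 0.1213] mid-above-rim mm 84.96 F [-0.1 -0.6 -1.6] M [ 0.01  0.03 -0.04] j6 0.0
True
touch t 24.26 xy [0.5053 0.1212] mid-above-rim mm 56.43 F [-0.2 -1.1  4.5] M [-0.02  0.04 -0.06] j6 0.0
```

```bash
cat > s9.py <<'E'
from h import *
def RZ(deg):
    a=np.radians(deg);return frame([0,0,-1],[np.cos(a),np.sin(a),0])
s=monitor.sense();z=s["ee_pos"][2];c=[.5055,.1212]
yaw=0;N=0
import sys
for dy in [25,20]+[8]*9:
    yaw+=dy
    arm.move_straight([*c,z+dy/18e3+.0005],RZ(yaw),max_speed=.05)
    h=arm.move_straight([*c,z-.009],RZ(yaw),max_speed=.02,threshold=3)
    arm.hold(.12)
    s=st(f"yaw {yaw} hit {h}")
    if s["ee_pos"][2]<z-.002: print("DROP");break
    z=s["ee_pos"][2]
    if s["time"]>45: break
E
python3 s9.py
```

```text
yaw 25 hit True t 25.17 xy [0.5054 0.1211] mid-above-rim mm 57.83 F [-0.1  0.1  4.8] M [-0.02 -0.04  0.05] j6 -0.43
yaw 45 hit True t 25.99 xy [0.5054 0.1211] mid-above-rim mm 58.91 F [-0.3 -0.2  4.1] M [0.02 0.07 0.07] j6 -0.78
yaw 53 hit True t 26.61 xy [0.5054 0.1211] mid-above-rim mm 59.41 F [-0.5  0.1  3.2] M [0.02 0.15 0.04] j6 -0.92
yaw 61 hit True t 27.43 xy [0.5055 0.1212] mid-above-rim mm 53.11 F [ 0.2 -0.9  6. ] M [ 0.05 -0.02 -0.01] j6 -1.06
DROP
```

```bash
cat > s10.py <<'E'
from h import *
def RZ(deg):
    a=np.radians(deg);return frame([0,0,-1],[np.cos(a),np.sin(a),0])
c=[.5055,.1212];yaw=61
s=monitor.sense();z0=s["ee_pos"][2]+.0003
for dy in [20]*6:
    yaw-=dy
    arm.move_straight([*c,z0-(61-yaw)/18e3],RZ(yaw),max_speed=.05)
    s=st(f"yaw {yaw}")
    if abs(s["ft_torque"][2])>1.2 or np.linalg.norm(s["force"])>25: print("STOP");break
E
python3 s10.py
```

```text
yaw 41 t 27.93 xy [0.5054 0.1212] mid-above-rim mm 52.16 F [-0.5 -0.3  1.2] M [ 0.03  0.09 -0.08] j6 -0.72
yaw 21 t 28.43 xy [0.5055 0.1212] mid-above-rim mm 51.11 F [-0.2  0.4  1.4] M [ 0.04  0.01 -0.07] j6 -0.37
yaw 1 t 28.93 xy [0.5054 0.1211] mid-above-rim mm 49.97 F [-0.6 -0.5  0. ] M [ 0.01 -0.01 -0.04] j6 -0.02
yaw -19 t 29.43 xy [0.5054 0.1211] mid-above-rim mm 48.91 F [0.4 0.2 1. ] M [-0.03  0.   -0.06] j6 0.33
yaw -39 t 29.93 xy [0.5055 0.1211] mid-above-rim mm 47.79 F [ 0.  -0.2  0.7] M [ 0.06 -0.09 -0.07] j6 0.68
yaw -59 t 30.43 xy [0.5054 0.1211] mid-above-rim mm 46.71 F [ 0.5 -0.1 -0.5] M [-0.07 -0.05 -0.05] j6 1.03
```

```bash
cat > s11.py <<'E'
from h import *
def RZ(deg):
    a=np.radians(deg);return frame([0,0,-1],[np.cos(a),np.sin(a),0])
c=[.5055,.1212];yaw=-59
z=monitor.sense()["ee_pos"][2]
zmin=z-.0019
for dy in [12,10,8]+[5]*5:
    yaw-=dy; z=max(z-dy/18e3,zmin)
    arm.move_straight([*c,z],RZ(yaw),max_speed=.05)
    s=st(f"yaw {yaw}")
    if abs(s["ft_torque"][2])>.7 or np.linalg.norm(s["force"])>20: print("STOP");break
f=capture("scene")[:,:,::-1]
cv2.imwrite("pics/o.png",cv2.resize(f[210:330,280:440],(800,600),interpolation=2))
E
python3 s11.py
```

```text
yaw -71 t 30.78 xy [0.5053 0.1212] mid-above-rim mm 46.03 F [-0.   0.2  0.6] M [-0.01  0.02 -0.05] j6 1.24
yaw -81 t 31.11 xy [0.5054 0.1212] mid-above-rim mm 45.51 F [-0.6 -0.2  0.7] M [-0.04  0.05 -0.06] j6 1.41
yaw -89 t 31.4 xy [0.5054 0.1212] mid-above-rim mm 45.03 F [-0.9 -0.4  0.4] M [ 0.01  0.02 -0.04] j6 1.55
yaw -94 t 31.65 xy [0.5056 0.1211] mid-above-rim mm 44.97 F [ 0.5 -0.4  2.1] M [-0.05 -0.05  0.  ] j6 1.64
yaw -99 t 31.9 xy [0.5056 0.1212] mid-above-rim mm 45.0 F [ 0.2 -0.6  1.2] M [-0.12 -0.08  0.05] j6 1.73
yaw -104 t 32.15 xy [0.5056 0.1212] mid-above-rim mm 44.97 F [ 1.  -0.4  0.9] M [-0.16  0.    0.01] j6 1.81
yaw -109 t 32.4 xy [0.5056 0.1212] mid-above-rim mm 44.96 F [ 1.1 -1.2  1.7] M [-0.23 -0.08  0.02] j6 1.9
yaw -114 t 32.65 xy [0.5055 0.1212] mid-above-rim mm 44.94 F [ 0.1 -1.3  1.3] M [-0.27 -0.04  0.03] j6 1.99
```

View pics/o.png

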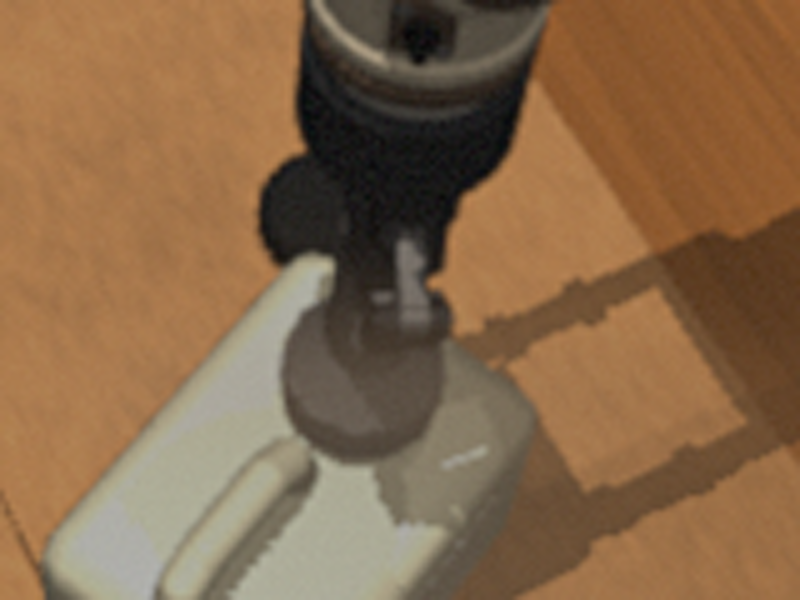

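```bash
cat > s12.py <<'E'
from h import *
s=monitor.sense();p=s["ee_pos"]
print(arm.move_straight(p-[0,0,.003],None,max_speed=.02,threshold=8));s=st("press")
ungrasp();st("open")
p=monitor.sense()["ee_pos"]
arm.move_straight([p[0],p[1],p[2]+.15],None,max_speed=.15)
q=monitor.sense()["qpos"];q[0]-=.9;arm.move_j(q)
s=st("clear")
for n in("scene","top"):cv2.imwrite(f"pics/p_{n}.png",capture(n)[:,:,::-1])
s=cv2.imread("pics/p_scene.png")[210:330,280:440];t=cv2.imread("pics/p_top.png")[180:300,200:360]
cv2.imwrite("pics/p.png",np.hstack([cv2.resize(s,(400,300),interpolation=2),cv2.resize(t,(400,300),interpolation=2)]))
E
python3 s12.py
```

```text
True
press t 32.91 xy [0.5058 0.1211] mid-above-rim mm 44.93 F [-0.6 -0.3  4.2] M [-0.01  0.29  0.  ] j6 1.99
open t 33.48 xy [0.506  0.1208] mid-above-rim mm 44.51 F [-0.4 -0.7  0.6] M [-0.   -0.01 -0.02] j6 1.99
clear t 36.28 xy [ 0.4094 -0.3201] mid-above-rim mm 193.26 F [ 0.1 -0.3 -0.5] M [-0.   -0.1   0.01] j6 1.99
```

View pics/p.png

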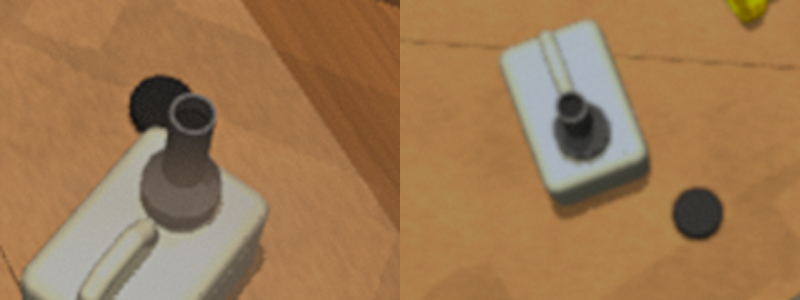

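View pics/p_top.png

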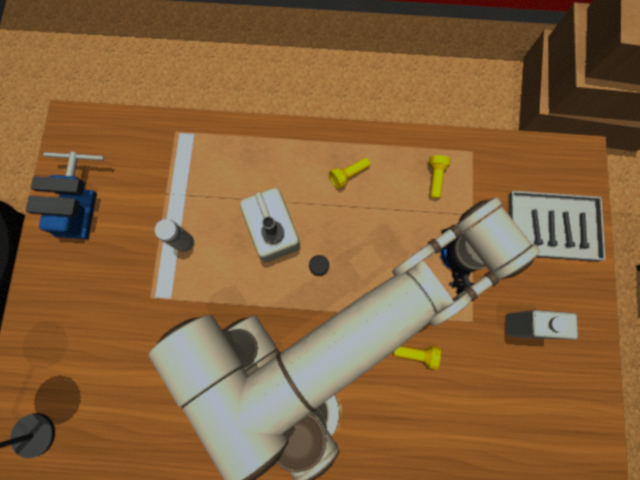

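Run:
```python
from h import *
print(proj("scene",[.5055,.1212,.268]),proj("top",[.5055,.1212,.268]), tri((356.9,255.7),(268.5,221.7)))
arm.hand_in()
```

```text
[357.10828862 255.13602413] [268.38322935 222.05483554] (array([0.50638269, 0.12137236, 0.26715691]), np.float64(0.0008070285989604775))
the job is handed in; nothing more can be done
```

The spout is screwed fully home on the neck and let go, and I handed the job in at about 36 s of the 72 s allowed. `hand_in` reports no verdict, so this rests on my own checks.

**What I did:** I picked up the grey spout by its nozzle with a tilted grasp and stood it on its collar. I then centred it and regrasped it from above, and set it on the neck.
- **Backward turn:** I turned it anticlockwise in short steps with a light press. Its middle rose from 56.4 to 59.4 mm above the rim, then dropped to 53.1 mm.
- **Forward turn:** I turned it about 175° clockwise, down to 44.95 mm above the rim.

**Last checks:**
- **Seating:** a press that stopped at a force change of 8 N did not lower the spout any further.
- **Upright:** the spout tip triangulates to (0.506, 0.121, 0.267) m. The expected point for an upright spout that is home is (0.5055, 0.1212, 0.268) m.
- **Bystanders:** the cap, tape and spray can show no visible movement in the final pictures. I did not measure them.
- **Robot:** the gripper was open and clear of everything before I handed in.

**What disagreed:**
- **Finger length:** the fingers end about 40 mm short of the reported TCP. I noticed this at the first grasp and corrected for it from the pictures and by touch.
- **Neck position:** the two cameras differed by about 5 mm on where the neck is. I placed the spout by a compromise, and it went over the neck without side load. I never measured its distance from the neck's axis separately.

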